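# Open the latched stock case and put the varnish can in front of its reader

## Robot

A 6-joint arm with a two-finger parallel gripper is mounted at the origin on the work surface. World frame = base frame: x ahead of the robot, y to its left, z up, the work surface at z = 0. Lengths are in m, angles in rad, forces in N, time in s.
With the tool pointing down it reaches from about 0.225 to 0.725 m from the base axis. Payload 3.1 kg.
Tool frame: the origin (TCP) lies between the finger pads; the fingertips stand 25 mm ahead of it and the grasp point (between the pads) lies 6 mm ahead of it; z points along the fingers, y is the line along which they close (so a half turn about z gives the same grasp; the last joint's range is limited). The gripper opens to 85 mm and grips with 20 to 120 N. Pads are 22 mm wide; open, the fingers measure 114 mm over their backs; the gripper's body (76 mm by 85 mm) begins 54 mm behind the grasp point. The pads swing forward as they close: fully open they stand 13 mm farther back than shut.
Start: joints at [-1.349, 0.048, 0.099, 1.622, 0, 1.443], TCP at [0.18, -0.493, 0.256] pointing down, gripper open.
Joint ranges: [-2.91, 2.91], [-0.99, 1.94], [-1.21, 1.42], [-2.12, 2.29], [-1.49, 1.47], [-3.14, 3.14]. Speed limits (rad/s): [2.79, 2.79, 3.14, 3.14, 3.14, 3.14].

## Interface

Orientations are given as [roll, pitch, yaw] about the fixed x, y, z axes, in that order (R = Rz(yaw) Ry(pitch) Rx(roll)).
In Python, from cell import read_state, capture, sign_off gives the robot as it stands. The module is installed in compiled form; this text tells all that it offers.
- The arm moves only by the shell command python3 -m handwheel 'ROWS' [FORCE]. ROWS is JSON, a list that holds one entry, the list of rows, each a list of 7 numbers: the turn, a rotation vector about the world's x, y, z in units of 0.5 rad (1.0 is 0.5 rad), then the shift along the world's x, y, z in units of 20 cm (1.0 is 20 cm), then the closure, from -1 (fully open) to 1 (shut). A call has 1 to 12 rows; each row shifts and turns the commanded pose from where the row before left it; what a row does not reach is not made up. A row lasts 1/12 s, in which the tool goes at most 41.7 mm and 7.16 degrees, less where a joint would pass 70% of its speed; a pose out of reach is approached as far as the arm can. A call with a number of a shift or a turn outside -1 to 1 is refused whole. A call with a gripper value outside its range is refused whole. The fingers move at their own pace and stop on an object; FORCE is the grip in N (left out, the last holds). Time passes only in rows, so rows that do not move let the fingers close. It gives the time, the measured TCP pose, the force, the opening and the grip force at its end, in the units of the state.
- read_state(): the state, without advancing time (a new reading comes with each control period).
- capture(name): name is "scene" or "top" or "wrist"; returns a dict with "image" (480x640x3 uint8, blue, green, red), "fx", "fy", "cx", "cy" (pixels), "k1" (the pictures are not rectified: a ray, as slopes to the right and down, at radius r is drawn at 1 + k1 r^2 times it, then the intrinsics apply), "extrinsics" (4x4, takes a point from camera to world coordinates). Camera axes: x right, y down, z forward; pixel columns grow to the right and rows downward; lengths in m; the calibration is good to about 2 mm. A picture is of the moment at which its call begins. There is no depth.
- sign_off(): hands the job in; it is judged then, once.
The state is a dict: "time": time; "joint_positions": joint angles; "dq": joint speeds; "joint_efforts": joint torques, N m; "eef_pos": TCP position; "eef_rot": TCP orientation; "wrist_force": force on the tool from outside, world axes, zero at the start; "ft_torque": the same for the moment, N m; "opening": finger opening in m; "finger_force": force on a finger pad.
Only numpy, scipy, OpenCV 4.12 (cv2) and the standard library are available. Lean on these libraries where they do the work, as an engineer would, in place of code of your own. Each camera call takes 0.05 s, during which the arm holds its last target. There are 200 camera calls.

## Task

In the doll workshop, swing the orange latch lever all the way off the blue stock case, then open the case's lid until it leans back a little past upright and stays there. Take the white can with the green cap from the sloping rack and stand it upright on the round yellow pad inside the case, turned so that its blue mark squarely faces the red window of the black reader block. Leave the latch free, the lid open, and everything else where it is.

Things in the scene. Friction and masses are not known exactly. Their poses are not given: they have to be found in the camera images.
- case: Blue open-topped case, fixed to the bench, outside 200 (its x) x 250 (its y) x 115 mm high, walls and floor 6 mm. Origin: centre of its underside; z up. Its front is at -x, its lid's hinge at the top of the +x wall.
- case_pad (a point): Centre of the round yellow pad (70 mm diameter, flush) on the inner floor of the case; axes as the case's. The can's underside belongs here.
- case_reader (a point): Centre of the red window of the reader block; it looks along the case's +y, towards the pad, 70 mm away. The black block is 60 (x) x 34 (y) mm, 45 mm high above the case floor, against the -y wall inside.
- lid (a joint): Lid angle (rad): 0 shut, grows as it opens, 1.57 upright, stop at 1.85. The hinge is stiff: the lid stays where it is left (about 0.5 N m). Plate 200 x 250 x 8 mm, turns about the case's +y axis through point lid_hinge. It cannot open while the latch lever lies over it.
- lid_hinge (a point): Middle of the lid's hinge line, at the lid's underside, on the lid; its axes turn with the lid: -x runs from the hinge to the lid's free front edge, y along the hinge.
- lid_handle (a point): Middle of the lid's steel bar handle: a round bar 12 mm thick, 84 mm long along y, on two 10 mm posts at its ends. With the lid shut it stands 40 mm above the lid's top (bar centre to top), 15 mm in from the front edge. It is 185 mm along the lid from the hinge and 48 mm above the hinge's level.
- latch (a joint): Latch lever angle (rad): 0 lies straight back over the lid (along the case's +x), grows as it swings level, clockwise seen from above, out over the case's -y side to the stop at 1.75; beyond 1.4 it is clear of the lid. Stays where it is left (friction about 0.1 N m).
- latch_pivot (a point): On the vertical pivot of the latch lever, at the underside of the lever's bar, 28 mm in front of the lid's front edge, 127 mm above the bench. Its steel bracket sticks out 41 mm from the case's front.
- latch_grip (a point): Middle of the lever's upright round knob (20 mm diameter, 48 mm tall; this point is 24 mm below its top), 85 mm from the pivot. The orange bar below it is 16 wide x 8 mm thick.
- rack: Sloping rack, fixed to the bench: two square grey pockets side by side on a plywood stand. Its z axis is the axis of the pockets and leans 28 deg from vertical towards its own front (-x, robot's side). Origin: between the pockets, at their underside. Pocket centres at y = +50 and -50 mm; each 52 x 52 mm inside, floor 4 mm, rim 46 mm from the origin along z. The stand's foot is 130 x 190 mm.
- can: White can, green cap, 48 mm diameter, 112 mm tall in all (the cap, the top 17 mm, is 40 mm wide), about 0.22 kg, standing in one of the rack's pockets so that it leans with it. Origin: centre of its underside; z to its cap. A blue mark 20 x 62 mm on its +x side, and a blue line on the cap pointing to that side.
- can_mark (a point): Centre of the can's blue mark, 45 mm above its underside.
- other_can: Bystander: dark can with red cap and yellow band, same size, in the other pocket of the rack. Origin: centre of its underside.
- jar: Bystander: small amber jar, 42 mm diameter, 45 mm tall, standing inside the case away from the pad. Origin: centre of its underside.
- spray: Bystander: spray bottle, 60 mm diameter, 170 mm tall. Origin: centre of its underside.
- glue: Bystander: white glue bottle with green cap, 40 mm diameter, 105 mm tall. Origin: centre of its underside.
- torso: Bystander: doll's torso lying down, 155 mm long (its x), 100 mm wide, 95 mm high. Origin: centre of its underside.
- leg: Bystander: doll's leg lying down, 140 mm long (its x), 48 mm thick.
- forearm: Bystander: doll's forearm lying down, 100 mm long (its x), 36 mm thick.
- upper_arm: Bystander: doll's upper arm lying down, 110 mm long (its x), 40 mm thick.
Things that resemble listed ones, but are neither listed nor needed, are in the scene too. Leave any pink or purple look-alike of the can alone.

How it is judged:
By the outcome, as a careful person would: the job done as asked, in the order asked, and still so for the second after the job is handed in, with the robot touching nothing.
It also fails if it takes over 72 s, if anything falls off the work surface, if the arm or the gripper's body presses on something with over 40 N, if the wrist force passes 120 N, or if a joint passes its speed limit or range.

## Working session

There is one attempt and no reset: what is moved stays moved. The work goes in short steps, Python scripts to look and compute and a shell command to move; the robot and the scene stay as the last step left them, time stands still between calls to the robot, and variables do not carry over. Pictures are saved under pics/ and viewed, at most 10 in all, crops included, and the job is handed in when it is done.

```bash
mkdir -p pics; cat > h.py <<'E'
import numpy as np, cv2
from cell import read_state, capture
def shot(n,f=None):
    c=capture(n)
    if f: cv2.imwrite('pics/'+f,c['image'])
    return c
def ray(c,u,v):
    K=np.array([[c['fx'],0,c['cx']],[0,c['fy'],c['cy']],[0,0,1.]])
    xd=(u-c['cx'])/c['fx'];yd=(v-c['cy'])/c['fy'];x,y=xd,yd
    for _ in range(30):
        s=1+c['k1']*(x*x+y*y);x,y=xd/s,yd/s
    E=np.array(c['extrinsics']);d=E[:3,:3]@np.array([x,y,1]);return E[:3,3],d/np.linalg.norm(d)
def onz(c,u,v,z):
    o,d=ray(c,u,v);return o+d*(z-o[2])/d[2]
def tri(*rs):
    A=0;b=0
    for o,d in rs:
        P=np.eye(3)-np.outer(d,d);A=A+P;b=b+P@o
    p=np.linalg.solve(A,b);return p,[np.linalg.norm((np.eye(3)-np.outer(d,d))@(p-o)) for o,d in rs]
def proj(c,p):
    E=np.array(c['extrinsics']);q=E[:3,:3].T@(np.array(p)-E[:3,3]);x,y=q[0]/q[2],q[1]/q[2];s=1+c['k1']*(x*x+y*y)
    return c['cx']+c['fx']*x*s,c['cy']+c['fy']*y*s
E
python3 - <<'E'
from h import *
import pickle
d={}
for n in ('scene','top','wrist'):
    c=shot(n,n+'0.png');d[n]=c
    print(n,c['fx'],c['fy'],c['k1'],np.round(c['extrinsics'],3).tolist())
pickle.dump(d,open('c0.pkl','wb'))
print(read_state())
E
```

```text
scene 440.9914188254625 440.9914188254625 -0.012255161205075943 [[-0.62, 0.667, -0.413, 0.974], [0.784, 0.519, -0.341, 0.294], [-0.013, -0.535, -0.845, 0.933], [0.0, 0.0, 0.0, 1.0]]
top 463.73791497344916 463.73791497344916 0.017968054880133567 [[-0.008, -0.992, 0.122, 0.44], [-1.0, 0.005, -0.023, -0.02], [0.023, -0.122, -0.992, 1.342], [0.0, 0.0, 0.0, 1.0]]
wrist 404.8050721121932 404.8050721121932 -0.05813235273401817 [[0.343, -0.891, -0.299, 0.257], [-0.94, -0.325, -0.108, -0.465], [-0.001, 0.318, -0.948, 0.373], [0.0, 0.0, 0.0, 1.0]]
{'time': 0.15, 'joint_positions': array([-1.34878468e+00,  4.85897948e-02,  9.79352001e-02,  1.62200433e+00,
        2.51304499e-05,  1.44300053e+00]), 'dq': array([ 0.00014825, -0.0010134 ,  0.00287061,  0.00124771, -0.00143226,
        0.00142466]), 'joint_efforts': array([ 2.75076709e-03, -3.39259779e+01,  3.20423412e+01,  1.53830205e-02,
        2.83706754e-05,  1.14386921e-06]), 'eef_pos': array([ 0.17982645, -0.49277633,  0.25536996]), 'eef_rot': array([-3.13974845e+00, -2.62309997e-04,  3.49807182e-01]), 'wrist_force': array([ 0.40640062, -0.01576507,  1.04016137]), 'ft_torque': array([0.0494901 , 0.05138603, 0.00986453]), 'finger_force': 0.0, 'opening': 0.08512594162060808}
```

View pics/scene0.png

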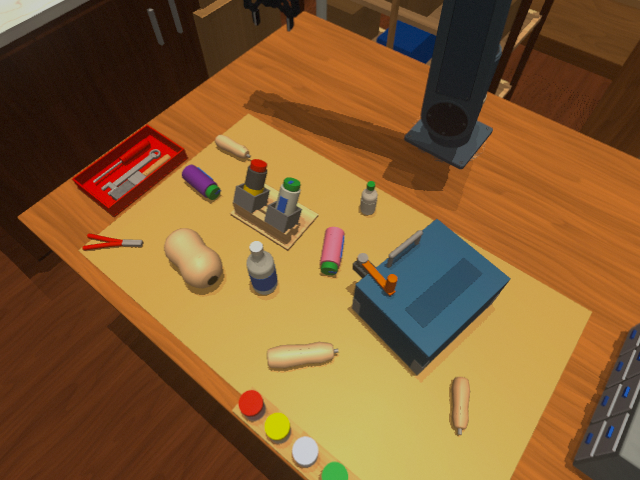

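View pics/top0.png

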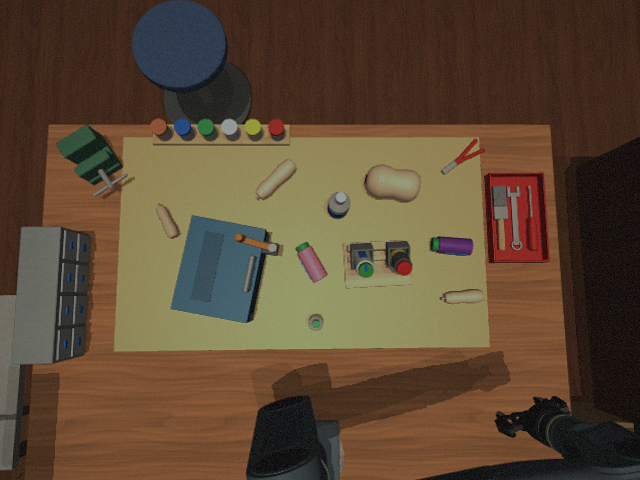

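The scene view shows the case at (430,290) with the orange lever's knob at (390,285) and the handle at (405,245). The rack is at (275,210). In the top view the case is at (220,268), the knob at (240,237), the pivot near (273,248) and the handle at (250,273).

These could be taken for the can:
- White can with green cap in the rack: scene (289,200), top (362,262). This is the one I choose.
- Glue bottle: scene (369,198)
- Pink can: scene (333,250)
- Purple can: scene (200,180)
- Dark can with red cap: scene (257,180)

Next I'll check that choice in a close crop.

```bash
python3 - <<'E'
from h import *
import pickle
d=pickle.load(open('c0.pkl','rb'))
S=d['scene']['image'];T=d['top']['image']
def cr(I,x,y,w,h,k): return cv2.resize(I[y:y+h,x:x+w],None,fx=k,fy=k,interpolation=cv2.INTER_CUBIC)
a=cr(S,225,145,100,75,4);b=cr(T,330,230,100,75,4);e=cr(S,345,215,170,128,400/170)[:300];f=cr(T,160,205,130,98,400/130)[:300]
e=cv2.resize(e,(400,300));f=cv2.resize(f,(400,300))
cv2.imwrite('pics/crop1.png',np.vstack([np.hstack([a,b]),np.hstack([e,f])]))
hsv={n:cv2.cvtColor(d[n]['image'],cv2.COLOR_BGR2HSV) for n in d}
def blobs(n,lo,hi,mn=8):
    m=cv2.inRange(hsv[n],lo,hi);k,l,s,c=cv2.connectedComponentsWithStats(m)
    return [(s[i].tolist(),np.round(c[i],1).tolist()) for i in range(1,k) if s[i][4]>=mn]
for n in('scene','top'):
    print(n,'orange',blobs(n,(5,200,120),(14,255,255),20)); print('green',blobs(n,(55,120,60),(75,255,255)));print('blue',blobs(n,(105,150,60),(125,255,255)))
m=cv2.inRange(hsv['top'],(95,80,50),(110,255,255));m[:,:165]=0;m[:,280:]=0;m[:205]=0;m[330:]=0
cs,_=cv2.findContours(m,cv2.RETR_EXTERNAL,cv2.CHAIN_APPROX_NONE);c=max(cs,key=cv2.contourArea)
p=cv2.approxPolyDP(cv2.convexHull(c),4,True)[:,0];print(p.tolist())
for q in p: print(q,onz(d['top'],*q,.123).round(3),hsv['top'][q[1],q[0]])
for u in (195,225,255,258,260,262,264,266,268): print(u,hsv['top'][300,u-18], end=' ')
E
```

```text
scene orange [([18, 11, 411, 311, 15933], [253.0, 114.7]), ([445, 92, 195, 249, 17205], [565.4, 204.1]), ([253, 113, 38, 20, 150], [274.5, 121.5]), ([354, 123, 15, 5, 25], [361.0, 125.1]), ([289, 125, 103, 52, 854], [340.5, 151.7]), ([251, 159, 16, 13, 79], [257.0, 165.9]), ([392, 184, 13, 6, 36], [397.3, 186.7]), ([456, 185, 9, 7, 22], [459.8, 188.1]), ([405, 187, 8, 8, 23], [408.1, 190.8]), ([443, 186, 7, 8, 21], [445.8, 188.7]), ([413, 191, 9, 7, 20], [417.4, 193.6]), ([451, 192, 11, 8, 26], [456.3, 195.0]), ([402, 195, 9, 9, 23], [405.7, 198.4]), ([453, 198, 17, 10, 47], [461.6, 202.6]), ([465, 207, 17, 15, 51], [473.3, 214.4]), ([461, 208, 10, 7, 21], [465.7, 210.8]), ([529, 254, 10, 20, 41], [533.5, 264.6]), ([362, 264, 23, 24, 36], [372.6, 275.3]), ([546, 269, 11, 9, 27], [550.7, 272.3]), ([120, 311, 10, 8, 26], [125.5, 313.8]), ([133, 311, 54, 49, 400], [159.3, 335.6]), ([574, 337, 40, 46, 506], [591.7, 354.5]), ([175, 358, 27, 22, 152], [190.2, 366.1]), ([207, 369, 8, 9, 34], [210.4, 372.8]), ([199, 375, 27, 24, 166], [213.3, 386.5]), ([558, 382, 35, 25, 144], [574.2, 393.7]
[... 1524 characters left out ...]
), ([359, 251, 8, 7, 38], [361.9, 253.6]), ([447, 253, 19, 2, 20], [456.2, 253.4]), ([365, 265, 2, 6, 11], [365.5, 267.7]), ([67, 274, 4, 7, 16], [68.5, 277.0]), ([81, 275, 3, 7, 11], [81.8, 278.2]), ([66, 307, 2, 7, 14], [66.5, 310.0]), ([77, 338, 3, 7, 11], [78.0, 341.2]), ([64, 340, 2, 8, 16], [64.5, 343.5])]
[[192, 216], [265, 230], [245, 322], [171, 308]]
[192 216] [0.651 0.291 0.123] [100 105 100]
[265 230] [0.613 0.099 0.123] [101 126  81]
[245 322] [0.373 0.149 0.123] [ 99  82 109]
[171 308] [0.411 0.339 0.123] [100  98  94]
195 [ 98  97 100] 225 [100  85  93] 255 [ 99  87 114] 258 [ 99  96 109] 260 [100  89 112] 262 [ 98  90 111] 264 [101  84 112] 266 [ 98  90 110] 268 [101  99 103]
```

View pics/crop1.png

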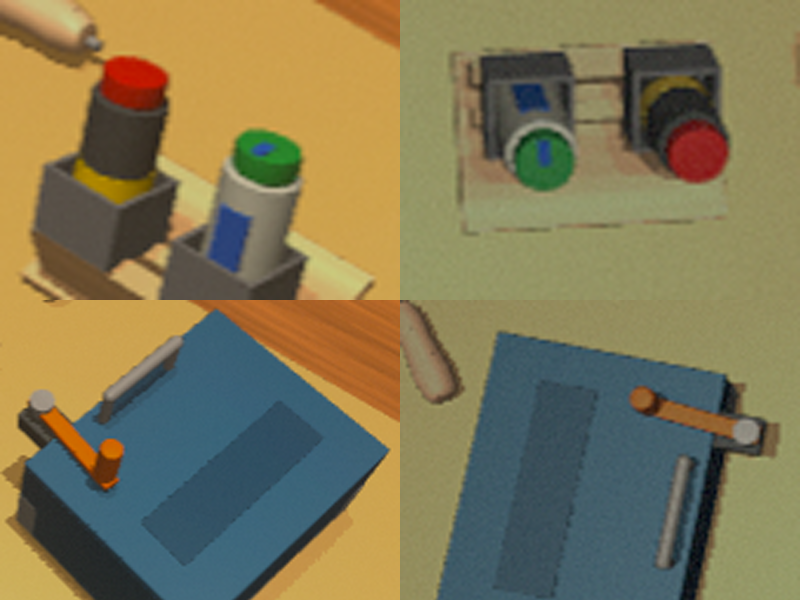

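The crop confirms the choice: the can has a white body, a green cap with a blue line at top (365.5,268), and a blue mark facing away from the robot. The knob top is at scene (392,277) and top (240,237). The handle's middle is at scene (406,243) and top (249,274).

```bash
python3 - <<'E'
from h import *
import pickle
d=pickle.load(open('c0.pkl','rb'));T,S=d['top'],d['scene']
for n,t,s in (('knobtop',(239.6,237.5),(392.2,276.6)),('handle',(249.4,273.9),(405.8,242.6)),('pivottop',(272.4,247.9),(362,257.9)),('cap',(366.2,269.2),(291.8,181.3)),('redcap',(330+295/4,230+150/4),(225+135/4,145+75/4))):
    print(n,*[np.round(x,4) for x in tri(ray(T,*t),ray(S,*s))])
c=np.array([.512,.2195]);a=np.deg2rad(78.75);ex=np.array([np.cos(a),np.sin(a)]);ey=np.array([-ex[1],ex[0]])
print('handle exp',c-.085*ex)
for n,p,z in(('handle',(249.4,273.9),.169),('piv',(272.4,247.9),.14),('knob',(239.6,237.5),.183)):
    w=onz(T,*p,z);q=w[:2]-c;print(n,w.round(4),'case',(q@ex).round(4),(q@ey).round(4))
# rack foot corners (plywood) in top
for p in((344,243),(411,241),(411.5,284.5),(346,288)): print(onz(T,*p,.012).round(3))
for p in((359,263),(365.5,264),(365.5,270.5)): pass
print(read_state()['eef_pos'])
E
```

```text
knobtop [0.5856 0.1585 0.1776] [0.0015 0.0015]
handle [0.4947 0.1349 0.1618] [0.0014 0.0014]
pivottop [0.564  0.0784 0.1332] [0.0001 0.0001]
cap [ 0.505  -0.1633  0.1468] [0.0017 0.0017]
redcap [ 0.5093 -0.262   0.1429] [0.0011 0.0011]
handle exp [0.49541732 0.13613325]
handle [0.495  0.1327 0.169 ] case -0.0884 -0.0002
piv [0.5633 0.0777 0.14  ] case -0.129 -0.078
knob [0.5856 0.1564 0.183 ] case -0.0476 -0.0845
[ 0.589 -0.118  0.012]
[ 0.594 -0.313  0.012]
[ 0.469 -0.31   0.012]
[ 0.46  -0.122  0.012]
[ 0.17982645 -0.49277633  0.25536996]
```

```bash
python3 -m handwheel '[[[0,0,0.216,0.084,0.136,0.02,-1],[0,0,0.216,0.084,0.136,0.02,-1],[0,0,0.216,0.084,0.136,0.02,-1],[0,0,0.216,0.084,0.136,0.02,-1],[0,0,0.216,0.084,0.136,0.02,-1],[0,0,0.216,0.084,0.136,0.02,-1],[0,0,0.216,0.084,0.136,0.02,-1],[0,0,0.216,0.084,0.136,0.02,-1],[0,0,0.216,0.084,0.136,0.02,-1],[0,0,0.216,0.084,0.136,0.02,-1],[0,0,0.216,0.084,0.136,0.02,-1],[0,0,0.216,0.084,0.136,0.02,-1]]]' 30
python3 -m handwheel '[[[0,0,0.216,0.084,0.136,0,-1],[0,0,0.216,0.084,0.136,0,-1],[0,0,0.216,0.084,0.136,0,-1],[0,0,0.216,0.084,0.136,0,-1],[0,0,0.216,0.084,0.136,0,-1],[0,0,0.216,0.084,0.136,0,-1],[0,0,0.216,0.084,0.136,0,-1],[0,0,0.216,0.084,0.136,0,-1],[0,0,0.216,0.084,0.136,0,-1],[0,0,0.216,0.084,0.136,0,-1],[0,0,0.216,0.084,0.136,0,-1],[0,0,0.216,0.084,0.136,0,-1]]]'
python3 - <<'E'
from h import *
c=shot('wrist','w1.png');s=read_state();print(s['joint_positions'].round(3),s['eef_rot'])
for n,p in(('knobtop',(.583,.16,.183)),('piv',(.563,.077,.14)),('handle',(.495,.134,.169)),('tcp',s['eef_pos'])): print(n,np.round(proj(c,p),1))
E
```

```text
time: 1.15
eef_pos: [0.3819, -0.1653, 0.3043]
eef_rot: [-3.141, -0.0, 1.651]
wrist_force: [1.5, -0.6, -0.4]
opening: 0.0855
finger_force: 0.0
time: 2.15
eef_pos: [0.5835, 0.1611, 0.3037]
eef_rot: [-3.141, -0.001, 2.947]
wrist_force: [0.3, 0.2, 0.6]
opening: 0.0854
finger_force: 0.0
[0.164 0.295 0.469 1.745 0.004 0.35 ] [ 3.13758777e+00 -2.01792138e-03  2.95504742e+00]
knobtop [317.2 242.5]
piv [199.8 218.7]
handle [246. 106.]
tcp [334.4 355.2]
```

View pics/w1.png

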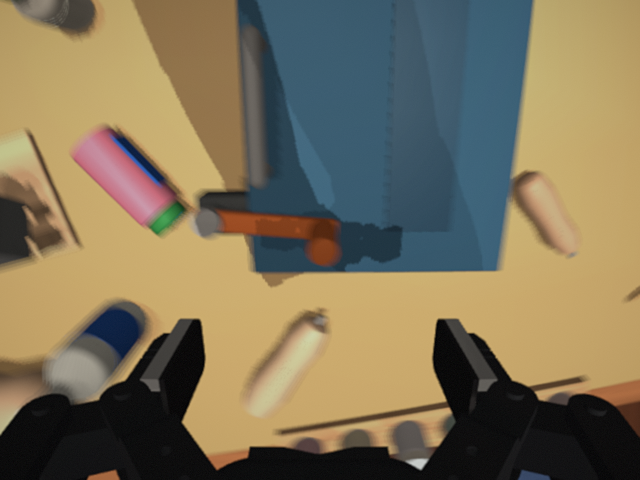

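The wrist view shows the knob top at (323,250), the pivot at (207,222) and the handle bar from (250,27) to (258,187). All are within about 5 mm of my estimate, so I'll descend and grip the knob.

```bash
python3 -m handwheel '[[[0,0,0,0.01,0.005,-0.097,-1],[0,0,0,0,0,-0.097,-1],[0,0,0,0,0,-0.097,-1],[0,0,0,0,0,-0.097,-1],[0,0,0,0,0,-0.097,-1],[0,0,0,0,0,-0.097,-1],[0,0,0,0,0,-0.097,-1],[0,0,0,0,0,0,1],[0,0,0,0,0,0,1],[0,0,0,0,0,0,1],[0,0,0,0,0,0,1],[0,0,0,0,0,0,1]]]' 30
python3 -m handwheel '[[[0,0,0,0,0,0,1],[0,0,0,0,0,0,1],[0,0,0,0,0,0,1],[0,0,0,0,0,0,1],[0,0,0,0,0,0,1],[0,0,0,0,0,0,1]]]'
```

```text
time: 3.2
eef_pos: [0.5862, 0.1607, 0.1706]
eef_rot: [3.14, 0.003, 2.942]
wrist_force: [0.4, 0.2, 0.2]
opening: 0.0255
finger_force: 0.0
time: 3.7
eef_pos: [0.5861, 0.1607, 0.1704]
eef_rot: [3.141, 0.003, 2.942]
wrist_force: [-0.4, 0.3, 6.6]
opening: 0.0194
finger_force: 30.2
```

```bash
python3 -m handwheel '[[[0,0,0,0.06,-0.022,0,1],[0,0,0,0.056,-0.03,0,1],[0,0,0,0.052,-0.038,0,1],[0,0,0,0.044,-0.045,0,1],[0,0,0,0.038,-0.052,0,1],[0,0,0,0.03,-0.056,0,1]]]' 20
python3 -m handwheel '[[[0,0,0,0.02,-0.06,0,1],[0,0,0,0.012,-0.063,0,1],[0,0,0,0.002,-0.063,0,1],[0,0,0,-0.008,-0.063,0,1],[0,0,0,-0.017,-0.062,0,1],[0,0,0,0,0,0,1]]]'
```

```text
time: 4.2
eef_pos: [0.6452, 0.1164, 0.1707]
eef_rot: [3.13, 0.008, 2.943]
wrist_force: [9.1, 11.4, 1.6]
opening: 0.0192
finger_force: 30.6
time: 4.7
eef_pos: [0.6459, 0.0484, 0.1704]
eef_rot: [3.14, 0.008, 2.939]
wrist_force: [7.0, 0.3, 2.7]
opening: 0.0195
finger_force: 29.8
```

```bash
python3 -m handwheel '[[[0,0,0,-0.007,-0.019,0,1],[0,0,0,-0.007,-0.019,0,1],[0,0,0,0,0,0,1]]]'
python3 -m handwheel '[[[0,0,0,0,0,0,-1],[0,0,0,0,0,0,-1],[0,0,0,0,0,0,-1],[0,0,0,0,0,0,-1],[0,0,0,0,0,0,-1],[0,0,0,0,0,0.12,-1],[0,0,0,0,0,0.16,-1],[0,0,0,0,0,0.16,-1],[0,0,0,0,0,0.16,-1],[0,0,0,0,0,0.05,-1],[0,0,0,0,0,0,-1]]]'
python3 - <<'E'
from h import *
import pickle
c=shot('top','t1.png');hsv=cv2.cvtColor(c['image'],cv2.COLOR_BGR2HSV)
m=cv2.inRange(hsv,(8,150,100),(16,255,255));m[:,:200]=0;m[:,330:]=0;m[:180]=0;m[300:]=0
ys,xs=np.where(m>0);print(len(xs),xs.min(),xs.max(),ys.min(),ys.max(),xs.mean(),ys.mean());print(read_state()['eef_pos'])
cv2.imwrite('pics/tc.png',cv2.resize(c['image'][170:330,160:320],None,fx=3,fy=3))
E
```

```text
time: 4.95
eef_pos: [0.645, 0.0467, 0.1705]
eef_rot: [3.129, 0.01, 2.943]
wrist_force: [10.8, 11.4, 1.5]
opening: 0.0193
finger_force: 30.8
time: 5.87
eef_pos: [0.6415, 0.0419, 0.3035]
eef_rot: [3.14, 0.008, 2.941]
wrist_force: [-0.7, 0.4, 0.1]
opening: 0.0853
finger_force: 0.0Traceback (most recent call last):
  File "<stdin>", line 5, in <module>
    return umr_minimum(a, axis, None, out, keepdims, initial, where)
ValueError: zero-size array to reduction operation minimum which has no identity
```

```bash
python3 -m handwheel '[[[0,0,0,-0.122,0.079,0,-1],[0,0,0,-0.122,0.079,0,-1],[0,0,0,-0.122,0.079,0,-1],[0,0,0,-0.122,0.079,0,-1],[0,0,0,-0.122,0.079,0,-1],[0,0,0,-0.122,0.079,0,-1],[0,0,0,0,0,0,-1],[0,0,0,0,0,0,-1]]]'
python3 - <<'E'
from h import *
c=shot('wrist','w2.png');s=read_state();print(s['eef_pos'],s['eef_rot'])
for n,p in(('knobtop',(.643,.045,.183)),('handle',(.495,.135,.169))): print(n,np.round(proj(c,p),1))
E
```

```text
time: 6.58
eef_pos: [0.4919, 0.1375, 0.2965]
eef_rot: [-3.14, -0.003, 2.944]
wrist_force: [-0.5, -1.1, 0.3]
opening: 0.0855
finger_force: 0.0
[0.49298652 0.13698955 0.29661726] [-3.14030717e+00 -2.25537728e-03  2.94256241e+00]
knobtop [238. 456.]
handle [316.4 245.1]
```

View pics/w2.png

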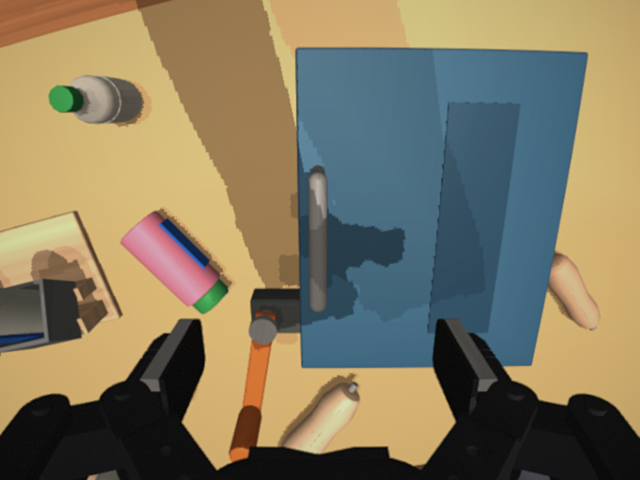

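The lever lies off the lid: its pivot is at (263,330) and its knob at (245,430). The handle bar is centred at (318,240), as predicted.

```bash
python3 -m handwheel '[[[0,0,0,0,0,-0.091,-1],[0,0,0,0,0,-0.091,-1],[0,0,0,0,0,-0.091,-1],[0,0,0,0,0,-0.091,-1],[0,0,0,0,0,-0.091,-1],[0,0,0,0,0,-0.091,-1],[0,0,0,0,0,-0.091,-1],[0,0,0,0,0,0,1],[0,0,0,0,0,0,1],[0,0,0,0,0,0,1],[0,0,0,0,0,0,1],[0,0,0,0,0,0,1]]]' 40
python3 -m handwheel '[[[0,0,0,0,0,0,1],[0,0,0,0,0,0,1],[0,0,0,0,0,0,1],[0,0,0,0,0,0,1],[0,0,0,0,0,0,1],[0,0,0,0,0,0,1]]]'
python3 -c "
from h import *
print(read_state()['joint_positions'].round(3))
th=np.arange(0,1.751,.1)[:,None]
x=-.185*np.cos(th)+.048*np.sin(th);z=.185*np.sin(th)+.048*np.cos(th)
dx=np.diff(x,axis=0);dz=np.diff(z,axis=0)
print(np.round(np.hstack([th[1:],dx*.195/.2,dx*.981/.2,dz/.2]),3))"
```

```text
time: 7.63
eef_pos: [0.4949, 0.137, 0.1727]
eef_rot: [3.141, 0.003, 2.942]
wrist_force: [0.4, 0.6, 0.1]
opening: 0.0256
finger_force: 0.0
time: 8.13
eef_pos: [0.4945, 0.1364, 0.1725]
eef_rot: [-3.141, 0.003, 2.941]
wrist_force: [-0.3, -4.6, 6.0]
opening: 0.0105
finger_force: 39.2
[ 0.139  0.012 -0.104  1.452 -0.002  0.339]
[[ 0.1    0.006  0.028  0.091]
 [ 0.2    0.007  0.037  0.088]
 [ 0.3    0.009  0.045  0.084]
 [ 0.4    0.011  0.053  0.079]
 [ 0.5    0.012  0.061  0.073]
 [ 0.6    0.013  0.067  0.066]
 [ 0.7    0.015  0.074  0.059]
 [ 0.8    0.016  0.079  0.051]
 [ 0.9    0.017  0.084  0.043]
 [ 1.     0.017  0.087  0.034]
 [ 1.1    0.018  0.09   0.025]
 [ 1.2    0.018  0.092  0.016]
 [ 1.3    0.019  0.093  0.006]
 [ 1.4    0.019  0.094 -0.003]
 [ 1.5    0.018  0.093 -0.013]
 [ 1.6    0.018  0.091 -0.022]
 [ 1.7    0.018  0.089 -0.031]]
```

```bash
python3 -m handwheel '[[[0,0,0,0.003,0.014,0.046,1],[0,0,0,0.003,0.014,0.045,1],[0,0,0,0.007,0.037,0.088,1],[0,0,0,0.009,0.045,0.084,1],[0,0,0,0.011,0.053,0.079,1],[0,0,0,0,0,0,1]]]'
python3 -m handwheel '[[[0,0,0,0.012,0.061,0.073,1],[0,0,0,0.013,0.067,0.066,1],[0,0,0,0.015,0.074,0.059,1],[0,0,0,0.016,0.079,0.051,1],[0,0,0,0,0,0,1]]]'
```

```text
time: 8.63
eef_pos: [0.5009, 0.1688, 0.2425]
eef_rot: [-3.138, 0.003, 2.942]
wrist_force: [-1.6, -6.8, 6.3]
opening: 0.0106
finger_force: 40.0
time: 9.05
eef_pos: [0.5121, 0.2251, 0.2943]
eef_rot: [-3.139, 0.006, 2.942]
wrist_force: [-3.3, -7.3, 15.3]
opening: 0.01
finger_force: 40.8
```

```bash
python3 -m handwheel '[[[0,0,0,0.017,0.084,0.043,1],[0,0,0,0.017,0.087,0.034,1],[0,0,0,0.018,0.09,0.025,1],[0,0,0,0.018,0.092,0.016,1],[0,0,0,0,0,0,1]]]'
python3 -m handwheel '[[[0,0,0,0.019,0.093,0.006,1],[0,0,0,0.019,0.094,-0.003,1],[0,0,0,0.018,0.093,-0.013,1],[0,0,0,0,0,0,1]]]'
python3 -m handwheel '[[[0,0,0,0.018,0.091,-0.022,1],[0,0,0,0.018,0.089,-0.031,1],[0,0,0,0,0,0,1]]]'; python3 -c "
from h import *
p=read_state()['eef_pos'];print(p)
d=(p[:2]-np.array([.5315,.3176]))@np.array([.195,.981]);print(d,p[2]-.006-.115, 'theta',np.pi-np.arctan2(p[2]-.121,d)-np.arctan2(48,185))"
```

```text
time: 9.47
eef_pos: [0.5266, 0.2989, 0.316]
eef_rot: [3.137, 0.005, 2.944]
wrist_force: [0.8, 0.3, 8.8]
opening: 0.0105
finger_force: 42.7
time: 9.8
eef_pos: [0.5379, 0.3561, 0.3116]
eef_rot: [3.136, 0.003, 2.944]
wrist_force: [3.0, 3.3, 3.8]
opening: 0.0105
finger_force: 43.4
time: 10.05
eef_pos: [0.545, 0.392, 0.2997]
eef_rot: [3.137, 0.002, 2.944]
wrist_force: [4.9, 2.1, 1.5]
opening: 0.0104
finger_force: 43.7
[0.54497396 0.39204664 0.29969128]
0.07565957651914537 0.17869127544252672 theta 1.7174573237243946
```

```bash
python3 -m handwheel '[[[0,0,0,0,0,0,0.1],[0,0,0,0,0,0,0.1],[0,0,0,0,0,0,0.1],[0,0,0,0,0,0,0.1],[0,0,0,0,0,0.05,0.1],[0,0,0,0,0,0.08,0.1],[0,0,0,0,0,0.08,0.1],[0,0,0,0,0,0.08,0.1],[0,0,0,0,0,0.08,0.1],[0,0,0,0,0,0,0.1]]]'
```

```text
time: 10.88
eef_pos: [0.5442, 0.3882, 0.3781]
eef_rot: [3.138, 0.004, 2.941]
wrist_force: [0.1, -0.2, 0.7]
opening: 0.0387
finger_force: 0.0
```

```bash
python3 -m handwheel '[[[0,0,0,-0.034,-0.16,0.02,-1],[0,0,0,-0.034,-0.189,0,-1],[0,0,0,-0.034,-0.189,0,-1],[0,0,0,-0.034,-0.189,0,-1],[0,0,0,-0.034,-0.189,0,-1],[0,0,0,-0.034,-0.189,0,-1],[0,0,0,-0.034,-0.189,0,-1],[0,0,0,-0.034,-0.189,0,-1],[0,0,0,-0.034,-0.189,0,-1],[0,0,0,-0.034,-0.189,0,-1],[0,0,0,-0.034,-0.189,0,-1],[0,0,0,-0.034,-0.189,0,-1]]]'
python3 -m handwheel '[[[0,0,0.2,-0.034,-0.189,-0.05,-1],[0,0,0.2,-0.034,-0.189,-0.05,-1],[0,0,0,0,0,0,-1],[0,0,0,0,0,0,-1],[0,0,0,0,0,0,-1]]]'
python3 - <<'E'
from h import *
import pickle
d={n:shot(n,n+'2.png') for n in('top','scene','wrist')};pickle.dump(d,open('c2.pkl','wb'));print(read_state()['eef_pos'],read_state()['eef_rot'])
T=cv2.resize(d['top']['image'][205:330,140:290],(400,333))[:300];S=cv2.resize(d['scene']['image'][200:360,330:530],(400,320))[:300]
W=d['wrist']['image']
cv2.imwrite('pics/v2.png',np.vstack([np.hstack([T,S]),np.hstack([cv2.resize(W,(400,300)),cv2.resize(d['top']['image'][230:300,335:430],(400,300))])]))
print(proj(d['wrist'],(.505,-.163,.147)))
E
```

```text
time: 11.88
eef_pos: [0.461, -0.0609, 0.3772]
eef_rot: [3.141, -0.001, 2.942]
wrist_force: [0.9, 0.4, 0.4]
opening: 0.0854
finger_force: 0.0
time: 12.3
eef_pos: [0.4481, -0.1347, 0.3576]
eef_rot: [3.14, -0.001, 3.14]
wrist_force: [0.4, -0.1, -0.4]
opening: 0.085
finger_force: 0.0
[ 0.44897037 -0.13371617  0.35865592] [ 3.14152865e+00  8.29829328e-04 -3.13965552e+00]
(np.float64(285.80843898310405), np.float64(269.9934701485819))
```

View pics/v2.png

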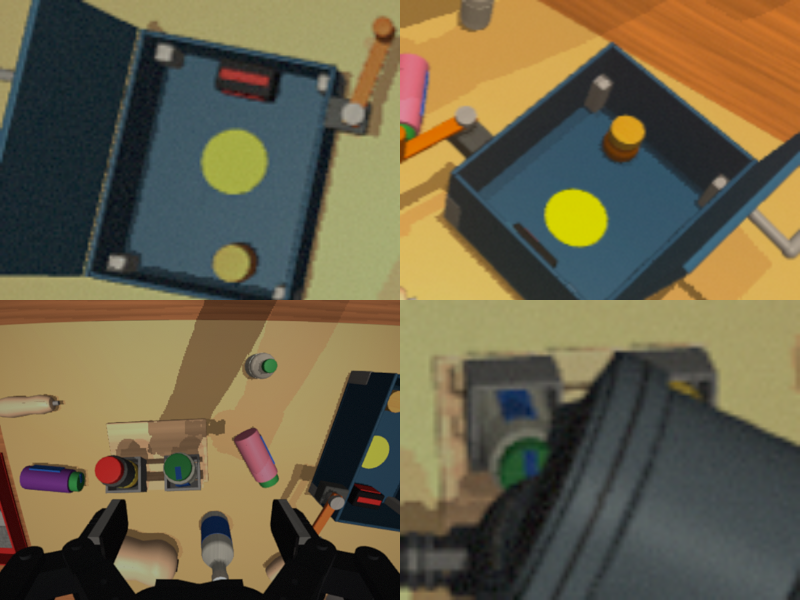

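The view shows the lid open, the lever out to the side, and the yellow pad, reader and jar inside the case. The pad is at top ~(228,265) and scene ~(418,309). In the wrist view the can's cap is at about (290,269).

```bash
python3 - <<'E'
from h import *
import pickle
d0=pickle.load(open('c0.pkl','rb'));d=pickle.load(open('c2.pkl','rb'));T,S,W=d['top'],d['scene'],d['wrist']
H=lambda c:cv2.cvtColor(c['image'],cv2.COLOR_BGR2HSV)
def big(c,lo,hi,box):
    m=cv2.inRange(H(c),lo,hi);k=np.zeros_like(m);x,y,X,Y=box;k[y:Y,x:X]=m[y:Y,x:X]
    n,l,s,ce=cv2.connectedComponentsWithStats(k);i=1+np.argmax(s[1:,4]);return (l==i),ce[i],s[i]
for n,c,b in(('T',T,(205,245,250,285)),('S',S,(395,285,450,335))):
    m,ce,s=big(c,(20,110,90),(38,255,255),b);print('pad',n,ce.round(1),s.tolist(),onz(c,*ce,.006).round(4))
m,ce,s=big(T,(0,120,80),(8,255,255),(215,225,255,250));print('red',ce,s.tolist(),onz(T,*ce,.03).round(4))
ys,xs=np.where(m);P=np.array([onz(T,u,v,.03)[:2] for u,v in zip(xs,ys)]);u,_,vt=np.linalg.svd(P-P.mean(0));print('red dir deg',np.rad2deg(np.arctan2(*vt[0][::-1])))
m,ce,s=big(T,(90,60,15),(115,255,140),(150,205,290,330))
# cap
z=np.array([-.469,-.018,.883]);z/=np.linalg.norm(z)
caps=[]
for c,b in((W,(260,240,320,295)),(d0['top'],(350,255,380,285)),(d0['scene'],(280,172,304,195))):
    g,ce,s=big(c,(50,100,40),(80,255,255),b);bl,cb,sb=big(c,(105,120,50),(128,255,255),(s[0],s[1],s[0]+s[2],s[1]+s[3]))
    h=(g|bl).astype(np.uint8);cn,_=cv2.findContours(h,0,1);cn=max(cn,key=cv2.contourArea);mm=cv2.moments(cn);caps.append((c,(mm['m10']/mm['m00'],mm['m01']/mm['m00']),bl,s))
    print(s.tolist(),np.round(caps[-1][1],1),'line',cb.round(1),sb.tolist())
p,e=tri(*[ray(c,*q) for c,q,_,_ in caps]);print('cap tri',p.round(4),np.round(e,4));p2,e2=tri(ray(caps[1][0],*caps[1][1]),ray(caps[2][0],*caps[2][1]));print(p2.round(4))
xr=np.array([.883,.034,.469]);xr-=z*(xr@z);xr/=np.linalg.norm(xr);yr=np.cross(z,xr)
for c,q,bl,s in caps:
    def onp(u,v):
        o,dd=ray(c,u,v);return o+dd*((p-o)@z)/(dd@z)
    ys,xs=np.where(bl);X=np.array([onp(u,v) for u,v in zip(xs,ys)]);A=np.c_[(X-onp(*q))@xr,(X-onp(*q))@yr];_,_,vt=np.linalg.svd(A-A.mean(0));print('line cen mm',(A.mean(0)*1e3).round(1),'dir',np.rad2deg(np.arctan2(vt[0][1],vt[0][0])).round(1),len(xs))
# mark angle
a,ca,_=big(d0['top'],(105,120,50),(128,255,255),(352,246,372,260));b,cb,_=big(d0['scene'],(105,120,50),(128,255,255),(272,192,290,216))
mk,e=tri(ray(d0['top'],*ca),ray(d0['scene'],*cb));r=mk-p;print('mark',mk,np.round(e,4),'along',r@z,'x,y',r@xr,r@yr,np.rad2deg(np.arctan2(r@yr,r@xr)))
E
```

```text
pad T [227.4 265.4] [216, 254, 24, 24, 463] [0.5275 0.217  0.006 ]
pad S [417.6 308.5] [402, 294, 32, 30, 720] [0.529  0.2184 0.006 ]
red [231.30263158 233.59210526] [222, 231, 19, 7, 76] [0.6161 0.2033 0.03  ]
red dir deg -100.29553035297317
[263, 246, 44, 43, 1279] [284.4 267. ] line [284.8 276.3] [280, 267, 11, 20, 160]
[359, 262, 14, 16, 151] [365.5 269.6] line [365.5 267.7] [365, 265, 2, 6, 11]
[284, 178, 16, 13, 160] [291.1 183.9] line [290.2 181.9] [289, 181, 4, 3, 8]
cap tri [ 0.5056 -0.1642  0.1373] [0.001  0.0003 0.0007]
[ 0.5053 -0.1638  0.1369]
line cen mm [8.4 0.2] dir 5.1 160
line cen mm [ 5.4 -0.1] dir 177.7 11
line cen mm [-6.2 -7.1] dir 13.1 8
mark [ 0.54876363 -0.15845062  0.10948335] [0.001 0.001] along -0.04495273043287968 x,y 0.025206134815339912 0.004049840231668295 9.12763771285214
```

```bash
python3 -m handwheel '[[[0.005,-0.122,0.01,0.0165,-0.0195,-0.1,-0.8],[0.005,-0.122,0.01,0.0165,-0.0195,-0.1,-0.8],[0.005,-0.122,0.01,0.0165,-0.0195,-0.1,-0.8],[0.005,-0.122,0.01,0.0165,-0.0195,-0.1,-0.8],[0.005,-0.122,0.01,0.0165,-0.0195,-0.1,-0.8],[0.005,-0.122,0.01,0.0165,-0.0195,-0.1,-0.8],[0.005,-0.122,0.01,0.0165,-0.0195,-0.1,-0.8],[0.005,-0.122,0.01,0.0165,-0.0195,-0.1,-0.8],[0,0,0,0,0,0,-0.8],[0,0,0,0,0,0,-0.8]]]'
python3 - <<'E'
from h import *
from scipy.spatial.transform import Rotation as Ro
c=shot('wrist','w3.png');s=read_state();p=s['eef_pos'];R=Ro.from_euler('xyz',s['eef_rot']).as_matrix()
print(p,s['joint_positions'].round(2),'toolz',R[:,2].round(3),'tooly',R[:,1].round(3))
z=-R[:,2]
top=np.array([.503,-.164,.146])
print('top proj',np.round(proj(c,top),1),'to go',(np.array([.5129,-.1636,.1275])-p).round(4),'lateral in tool',(R.T@(top-p)).round(4))
E
```

```text
time: 13.28
eef_pos: [0.4732, -0.1639, 0.1949]
eef_rot: [3.126, 0.482, -3.105]
wrist_force: [-0.6, 0.6, 1.3]
opening: 0.077
finger_force: 0.0
[ 0.4755003  -0.16539796  0.19925174] [-0.65 -0.46 -0.52  1.12  0.31 -0.63] toolz [ 0.468  0.029 -0.883] tooly [-0.045  0.999  0.009]
top proj [315.  293.1] to go [ 0.0374  0.0018 -0.0718] lateral in tool [ 0.0007 -0.0003  0.0599]
```

View pics/w3.png

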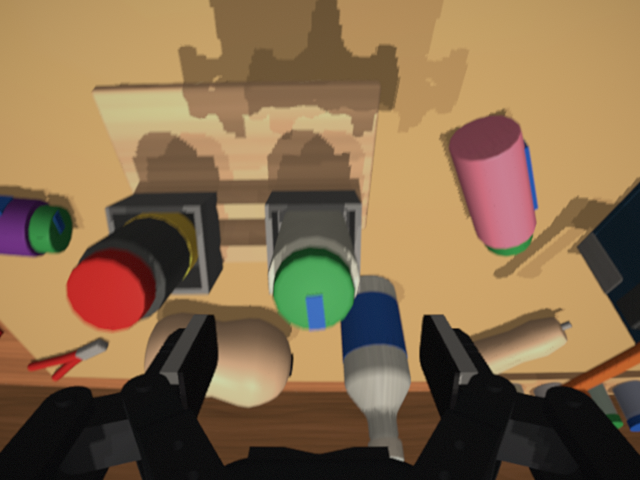

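The cap's circle is centred at (314,289) against a predicted (315,293), and the blue line is at (316,312). The alignment is good, so I'll advance and grip.

```bash
python3 - <<'E'
from h import *
c=shot('wrist');hsv=cv2.cvtColor(c['image'],cv2.COLOR_BGR2HSV);m=cv2.inRange(hsv,(105,120,50),(128,255,255));m[:285]=0;m[335:]=0;m[:,:295]=0;m[:,335:]=0
z=np.array([-.469,-.024,.883]);z/=np.linalg.norm(z);p=np.array([.503,-.164,.146])
xr=np.array([1,.05,0.]);xr-=z*(xr@z);xr/=np.linalg.norm(xr);yr=np.cross(z,xr)
def onp(u,v):
    o,dd=ray(c,u,v);return o+dd*((p-o)@z)/(dd@z)
ys,xs=np.where(m>0);X=np.array([onp(u,v) for u,v in zip(xs,ys)])-onp(314,289);A=np.c_[X@xr,X@yr];_,s,vt=np.linalg.svd(A-A.mean(0));print(len(xs),A.mean(0),s,np.rad2deg(np.arctan2(vt[0][1],vt[0][0])),np.rad2deg(np.arctan2(A[:,1].mean(),A[:,0].mean())),'xr yaw',np.rad2deg(np.arctan2(xr[1],xr[0])))
E
python3 -m handwheel '[[[0,0,0,0.037,0.002,-0.072,-0.8],[0,0,0,0.037,0.002,-0.072,-0.8],[0,0,0,0.037,0.002,-0.072,-0.8],[0,0,0,0.037,0.002,-0.072,-0.8],[0,0,0,0.037,0.002,-0.072,-0.8],[0,0,0,0,0,0,1],[0,0,0,0,0,0,1],[0,0,0,0,0,0,1],[0,0,0,0,0,0,1],[0,0,0,0,0,0,1]]]' 50
python3 -m handwheel '[[[0,0,0,0,0,0,1],[0,0,0,0,0,0,1],[0,0,0,0,0,0,1],[0,0,0,0,0,0,1]]]'
```

```text
485 [0.00622855 0.00238648] [0.10986316 0.04717501] 5.150468922315975 20.964458913111255 xr yaw 2.84344855941058
time: 14.22
eef_pos: [0.514, -0.1649, 0.13]
eef_rot: [3.133, 0.494, -3.101]
wrist_force: [-1.1, 1.4, 5.6]
opening: 0.0466
finger_force: 51.4
time: 14.55
eef_pos: [0.514, -0.1649, 0.13]
eef_rot: [3.133, 0.494, -3.102]
wrist_force: [-0.3, 1.1, 6.1]
opening: 0.0465
finger_force: 51.5
```

```bash
python3 -m handwheel '[[[0,0,0,-0.0375,-0.002,0.071,1],[0,0,0,-0.0375,-0.002,0.071,1],[0,0,0,-0.0375,-0.002,0.071,1],[0,0,0,-0.0375,-0.002,0.071,1],[0,0,0,-0.0375,-0.002,0.071,1],[0,0,0,0,0,0,1]]]'
python3 -m handwheel '[[[0,0.122,0,0,0.06,0.056,1],[0,0.122,0,0,0.06,0.056,1],[0,0.122,0,0,0.06,0.056,1],[0,0.122,0,0,0.06,0.056,1],[0,0.122,0,0,0.06,0.056,1],[0,0.122,0,0,0.06,0.056,1],[0,0.122,0,0,0.06,0.056,1],[0,0.122,0,0,0.06,0.056,1]]]'
python3 -m handwheel '[[[0,0,-0.0535,0.0215,0.12,0,1],[0,0,-0.0535,0.0215,0.12,0,1],[0,0,-0.0535,0.0215,0.12,0,1],[0,0,-0.0535,0.0215,0.12,0,1],[0,0,-0.0535,0.0215,0.12,0,1],[0,0,-0.0535,0.0215,0.12,0,1],[0,0,-0.0535,0.0215,0.12,0,1],[0,0,-0.0535,0.0215,0.12,0,1],[0,0,-0.0535,0.0215,0.12,0,1],[0,0,-0.0535,0.0215,0.12,0,1],[0,0,-0.0535,0.0215,0.12,0,1],[0,0,-0.0535,0.0215,0.12,0,1]]]'
python3 -m handwheel '[[[0,0,0,0,0,0,1],[0,0,0,0,0,0,1],[0,0,0,0,0,0,1]]]'
python3 - <<'E'
from h import *
c=shot('wrist','w4.png');s=read_state();print(s['eef_pos'],s['eef_rot'],s['joint_positions'].round(2))
for n,p in (('pad',(.528,.2177,.006)),('canbottom',s['eef_pos']-[0,0,.0927])): print(n,np.round(proj(c,p),1))
c=shot('scene','s4.png')
a=cv2.resize(cv2.imread('pics/w4.png'),(400,300));b=cv2.resize(c['image'][150:350,330:597],(400,300));cv2.imwrite('pics/v4.png',np.hstack([a,b]))
E
```

```text
time: 15.05
eef_pos: [0.4746, -0.1674, 0.2005]
eef_rot: [3.135, 0.491, -3.103]
wrist_force: [0.9, -0.7, -2.4]
opening: 0.0471
finger_force: 53.0
time: 15.72
eef_pos: [0.4747, -0.0697, 0.2865]
eef_rot: [3.113, -0.003, -3.108]
wrist_force: [-0.4, -0.1, -3.4]
opening: 0.0468
finger_force: 53.0
time: 16.72
eef_pos: [0.5264, 0.219, 0.2853]
eef_rot: [3.114, -0.0, 2.853]
wrist_force: [1.0, 0.2, -2.3]
opening: 0.0468
finger_force: 53.0
time: 16.97
eef_pos: [0.5261, 0.2175, 0.2857]
eef_rot: [3.115, -0.001, 2.855]
wrist_force: [0.5, -0.5, -2.4]
opening: 0.0465
finger_force: 53.1
[0.52611956 0.21707287 0.28608042] [ 3.11413313e+00 -2.54661767e-04  2.85395464e+00] [0.26 0.16 0.28 1.68 0.02 0.55]
pad [312.  193.3]
canbottom [313.8 259.6]
```

View pics/v4.png

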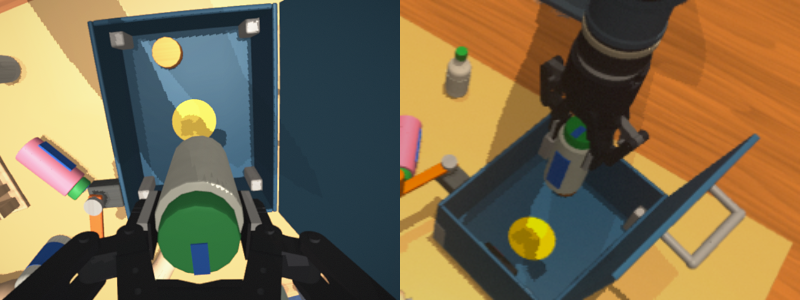

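The wrist view shows the pad at about (310,192), as predicted. The can is held upright in the grip, with its blue line at (320,413).

```bash
python3 - <<'E'
from h import *
c=capture('wrist');hsv=cv2.cvtColor(c['image'],cv2.COLOR_BGR2HSV);m=cv2.inRange(hsv,(105,120,50),(128,255,255));m[:375]=0;m[450:]=0;m[:,:290]=0;m[:,350:]=0
ys,xs=np.where(m>0);print(len(xs),xs.min(),xs.max(),ys.min(),ys.max())
X=np.array([onz(c,u,v,.305)[:2] for u,v in zip(xs,ys)]);_,s,vt=np.linalg.svd(X-X.mean(0));print(X.mean(0),s,'line',np.rad2deg(np.arctan2(vt[0][1],vt[0][0])))
g=cv2.inRange(hsv,(50,80,30),(80,255,255))|m;cn=max(cv2.findContours(g,0,1)[0],key=cv2.contourArea)
print(cv2.boundingRect(cn))
# side edges of line: top and bottom midpoints
for y in (ys.min()+3,(ys.min()+ys.max())//2,ys.max()-3):
    r=xs[ys==y];print(y,r.min(),r.max(),onz(c,r.mean(),y,.305)[:2])
# case yaw: rim of case in top view from wall brightness (outer corners), top2 image
T=__import__('pickle').load(open('c2.pkl','rb'))['top']
for a,b in(((140+142/2.667,205+30/2.667),(140+336/2.667,205+66/2.667)),((140+336/2.667,205+66/2.667),(140+290/2.667,205+298/2.667))):
    A=onz(T,*a,.115);B=onz(T,*b,.115);v=B-A;print('edge',np.linalg.norm(v[:2]).round(3),np.rad2deg(np.arctan2(v[1],v[0])))
s=cv2.cvtColor(T['image'],cv2.COLOR_BGR2HSV);m=cv2.inRange(s,(0,120,80),(8,255,255));m[:225]=0;m[250:]=0;m[:,:215]=0;m[:,255:]=0
ys,xs=np.where(m>0);print(onz(T,xs.mean(),ys.mean(),.03))
E
```

```text
1273 305 335 389 439
[0.53384238 0.21447547] [0.19518588 0.0821772 ] line -11.171722808117845
(251, 306, 136, 134)
392 305 331 [0.52571533 0.21612218]
414 308 333 [0.53390836 0.21448983]
436 311 335 [0.5425508  0.21276575]
edge 0.197 -100.89677645737301
edge 0.232 169.28703350476405
[0.61411941 0.20353301 0.03      ]
```

```bash
python3 -m handwheel '[[[-0.026,0.0075,0,0.005,0.003,-0.1,1],[-0.026,0.0075,0,0.005,0.003,-0.1,1],[0,0,0,0,0,-0.11,1],[0,0,0,0,0,-0.11,1],[0,0,0,0,0,-0.11,1],[0,0,0,0,0,-0.11,1],[0,0,0,0,0,-0.11,1],[0,0,0,0,0,-0.11,1],[0,0,0,0,0,-0.015,1],[0,0,0,0,0,0,1]]]'
python3 -c "
from h import *
s=read_state();print(s['eef_pos'],s['eef_rot'])"
```

```text
time: 17.95
eef_pos: [0.5265, 0.2178, 0.1099]
eef_rot: [-3.141, -0.003, 2.853]
wrist_force: [0.9, -0.3, -1.5]
opening: 0.0467
finger_force: 53.1
[0.52654496 0.2177697  0.10985755] [-3.14068299 -0.00328158  2.85328649]
```

```bash
python3 -m handwheel '[[[0,0,0,0.004,0,-0.015,1],[0,0,0,0,0,-0.01,1],[0,0,0,0,0,-0.01,1],[0,0,0,0,0,-0.01,1],[0,0,0,0,0,0,1]]]'; python3 -m handwheel '[[[0,0,0,0,0,-0.006,1],[0,0,0,0,0,0,1]]]'
```

```text
time: 18.37
eef_pos: [0.5293, 0.2191, 0.1034]
eef_rot: [3.139, 0.001, 2.854]
wrist_force: [-0.2, 0.1, -1.9]
opening: 0.0465
finger_force: 53.1
time: 18.53
eef_pos: [0.5291, 0.2191, 0.1018]
eef_rot: [3.14, 0.001, 2.855]
wrist_force: [-0.4, -0.7, -3.2]
opening: 0.0467
finger_force: 53.1
```

```bash
python3 -m handwheel '[[[0,0,0,0,0,-0.005,1],[0,0,0,0,0,0,1]]]'; python3 -m handwheel '[[[0,0,0,0,0,-0.005,1],[0,0,0,0,0,0,1]]]';python3 -m handwheel '[[[0,0,0,0,0,-0.005,1],[0,0,0,0,0,0,1]]]'; python3 -m handwheel '[[[0,0,0,0,0,-0.005,1],[0,0,0,0,0,0,1]]]'
```

```text
time: 18.7
eef_pos: [0.5289, 0.219, 0.1006]
eef_rot: [3.14, 0.001, 2.855]
wrist_force: [-0.6, -0.3, -2.7]
opening: 0.0465
finger_force: 53.1
time: 18.87
eef_pos: [0.5289, 0.219, 0.0995]
eef_rot: [3.14, 0.0, 2.855]
wrist_force: [0.6, -0.1, -2.2]
opening: 0.0465
finger_force: 53.1
time: 19.03
eef_pos: [0.5289, 0.219, 0.0985]
eef_rot: [3.14, 0.001, 2.854]
wrist_force: [-0.5, 0.2, -2.4]
opening: 0.0462
finger_force: 53.1
time: 19.2
eef_pos: [0.5291, 0.219, 0.0977]
eef_rot: [3.14, 0.001, 2.854]
wrist_force: [0.3, 0.1, -2.3]
opening: 0.0466
finger_force: 53.1
```

```bash
for i in 1 2; do :; done; python3 -m handwheel '[[[0,0,0,0,0,-0.005,1],[0,0,0,0,0,0,1]]]'; python3 -m handwheel '[[[0,0,0,0,0,-0.005,1],[0,0,0,0,0,0,1]]]'
```

```text
time: 19.37
eef_pos: [0.5294, 0.2189, 0.0975]
eef_rot: [3.14, 0.002, 2.854]
wrist_force: [-1.1, -1.1, 0.1]
opening: 0.0465
finger_force: 53.6
time: 19.53
eef_pos: [0.5297, 0.2189, 0.0974]
eef_rot: [3.139, 0.003, 2.854]
wrist_force: [-0.8, -2.1, 5.2]
opening: 0.0467
finger_force: 54.0
```

```bash
python3 -m handwheel '[[[0,0,0,0,0,-0.005,1],[0,0,0,0,0,0,1]]]'
```

```text
time: 19.7
eef_pos: [0.5299, 0.2188, 0.0973]
eef_rot: [3.139, 0.004, 2.854]
wrist_force: [-1.9, -1.8, 7.0]
opening: 0.0468
finger_force: 54.4
```

```bash
python3 -m handwheel '[[[0,0,0,0,0,0.008,1],[0,0,0,0,0,0,-0.1],[0,0,0,0,0,0,-0.2],[0,0,0,0,0,0,-0.5],[0,0,0,0,0,0,-0.5],[0,0,0,0,0,0,-0.5],[0,0,0,0,0,0.05,-0.5],[0,0,0,0,0,0.1,-0.5],[0,0,0,0,0,0.15,-0.5],[0,0,0,0,0,0.15,-0.5],[0,0,0,0,0,0.15,-0.5],[0,0,0,0,0,0.15,-0.5]]]'
python3 -m handwheel '[[[0,0,0,-0.1,-0.15,0.1,-0.5],[0,0,0,-0.1,-0.15,0.05,-0.5],[0,0,0,-0.1,-0.15,0,-0.5],[0,0,0,-0.1,-0.15,0,-0.5],[0,0,0,-0.1,-0.15,0,-0.5],[0,0,0,0,-0.15,0,-0.5],[0,0,0,0,-0.15,0,-0.5],[0,0,0,0,-0.15,0,-0.5],[0,0,0,0,0,0,-0.5],[0,0,0,0,0,0,-0.5]]]'
python3 - <<'E'
from h import *
T=shot('top','t5.png');S=shot('scene','s5.png');hsv=cv2.cvtColor(T['image'],cv2.COLOR_BGR2HSV)
g=cv2.inRange(hsv,(50,80,30),(80,255,255));b=cv2.inRange(hsv,(105,120,50),(128,255,255))
for m,n in((g,'green'),(b,'blue')):
    m[:235]=0;m[290:]=0;m[:,:200]=0;m[:,255:]=0
    ys,xs=np.where(m>0);print(n,len(xs),xs.mean(),ys.mean(),onz(T,xs.mean(),ys.mean(),.118).round(4),np.c_[xs,ys].tolist() if n=='blue' else '')
a=cv2.resize(T['image'][200:335,135:315],(400,300));c=cv2.resize(S['image'][185:335,330:530],(400,300));cv2.imwrite('pics/v5.png',np.vstack([np.hstack([a,c]),np.hstack([cv2.resize(T['image'],(400,300)),cv2.resize(S['image'],(400,300))])]))
E
```

```text
time: 20.7
eef_pos: [0.5288, 0.219, 0.2484]
eef_rot: [3.139, 0.001, 2.854]
wrist_force: [-0.2, 0.7, 0.2]
opening: 0.0643
finger_force: 0.0
time: 21.53
eef_pos: [0.4289, -0.0221, 0.277]
eef_rot: [3.139, 0.002, 2.851]
wrist_force: [-0.1, 0.4, 0.1]
opening: 0.0641
finger_force: 0.0
green 151 218.79470198675497 262.9801324503311 [0.5266 0.2198 0.118 ] 
blue 14 219.21428571428572 258.85714285714283 [0.5374 0.2189 0.118 ] [[219, 256], [220, 256], [219, 257], [220, 257], [219, 258], [220, 258], [219, 259], [220, 259], [218, 260], [219, 260], [220, 260], [218, 261], [219, 261], [219, 262]]
```

View pics/v5.png

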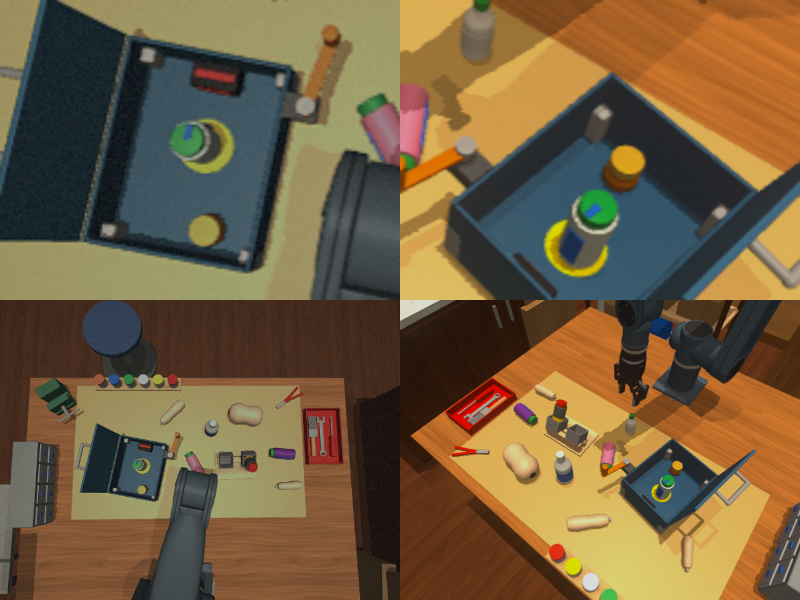

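The can stands on the pad with its line toward the reader, the lid is open and the latch is free. I'll do one accurate check of its turn from close up.

```bash
python3 -m handwheel '[[[0,0,0,0.026,0.139,0.046,-0.5],[0,0,0,0.026,0.139,0.046,-0.5],[0,0,0,0.026,0.139,0.046,-0.5],[0,0,0,0.026,0.139,0.046,-0.5],[0,0,0,0.026,0.139,0.046,-0.5],[0,0,0,0.026,0.139,0.046,-0.5],[0,0,0,0.026,0.139,0.046,-0.5],[0,0,0,0.026,0.139,0.046,-0.5],[0,0,0,0,0,0,-0.5],[0,0,0,0,0,0,-0.5],[0,0,0,0,0,0,-0.5],[0,0,0,0,0,0,-0.5]]]'
python3 - <<'E'
from h import *
W=shot('wrist','w6.png');hsv=cv2.cvtColor(W['image'],cv2.COLOR_BGR2HSV);x,y=map(int,proj(W,(.5266,.2188,.118)));print(x,y)
def reg(lo,hi,r,cx,cy,z):
    m=cv2.inRange(hsv,lo,hi);k=np.zeros_like(m);k[max(cy-r,0):cy+r,max(cx-r,0):cx+r]=m[max(cy-r,0):cy+r,max(cx-r,0):cx+r]
    n,l,s,c=cv2.connectedComponentsWithStats(k);i=1+np.argmax(s[1:,4]);ys,xs=np.where(l==i)
    X=np.array([onz(W,u,v,z)[:2] for u,v in zip(xs,ys)]);_,sv,vt=np.linalg.svd(X-X.mean(0),full_matrices=False)
    return len(xs),s[i].tolist(),X.mean(0).round(4),sv.round(3),np.rad2deg(np.arctan2(vt[0][1],vt[0][0])).round(1)
print('line',reg((105,120,50),(128,255,255),40,x,y,.118));print('cap',reg((50,80,30),(80,255,255),50,x,y,.118))
x2,y2=map(int,proj(W,(.597,.205,.05)));print(x2,y2)
print('red',reg((0,120,80),(8,255,255),60,x2,y2,.04))
px,py=map(int,proj(W,(.528,.2177,.006)));print('pad',reg((20,110,90),(38,255,255),60,px,py,.006))
E
```

```text
time: 22.63
eef_pos: [0.4701, 0.2013, 0.3496]
eef_rot: [3.141, 0.0, 2.855]
wrist_force: [0.0, 0.4, 0.4]
opening: 0.0638
finger_force: 0.0
354 254
line (141, [352, 257, 9, 19, 141], array([0.5381, 0.2177]), array([0.064, 0.025]), np.float64(-10.9))
cap (1234, [335, 232, 42, 43, 1234], array([0.5245, 0.2201]), array([0.365, 0.349]), np.float64(45.6))
353 292
red (444, [329, 301, 46, 13, 444], array([0.6199, 0.1981]), array([0.326, 0.078]), np.float64(-101.1))
pad (1001, [315, 195, 59, 52, 1001], array([0.5151, 0.211 ]), array([0.708, 0.43 ]), np.float64(-77.4))
```

View pics/w6.png

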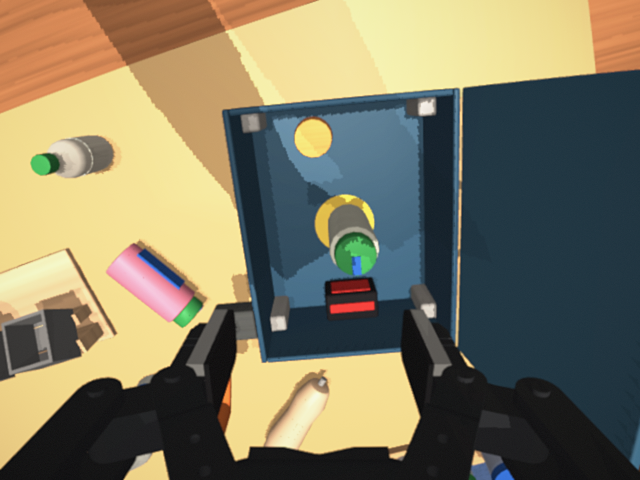

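The can is upright on the pad at (355,250). Its line points along -10.9°, and the reader's window faces along -11.1°. Robot is clear, so I'll hand in.

```bash
python3 -c "
from cell import sign_off
print(sign_off())"
```

```text
the job is handed in; nothing more can be done
None
```

The job is handed in, with no verdict returned: the latch is swung off to its stop, the lid leans back at about 1.72 rad, and the can stands upright on the pad with its blue mark within about 0.2° of squarely facing the reader.

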